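# Nudge the drill template onto its locating pins

### The job

Seat the loose aluminium drill template on its fixture: by pushing alone, bring it back to the fence and nudge it sideways along the fence until both its big holes drop over the two locating pins and it lies flat on the deck. Never pick it up or tip it, and leave the bottle, the metal cup and the mallet where they are. Finish with the hand clear of everything.

Things in the scene. Friction and masses are not known exactly. Their poses are not given: they have to be found in the camera images.
- fixture: Dark steel deck fixed on the work surface, x -115 to +75, y -180 to +180 mm of its origin, 20 mm high. Origin: at table height under the centre of the seated template. x points away from the robot to the fence (turned up to 0.3 rad), y left, z up. Fence: bright steel bar 14 mm high on the deck, y -135 to +135 mm, front face at x = +56 mm (1 mm clear of the seated template).
- pin_left (a point): Left (+y) locating pin of the fixture, upright steel, 12 mm in diameter, 9 mm high above the deck, top tapered to 8 mm. Point: foot of the pin on its axis, at deck height (20 mm above the table); x = -35, y = +45 mm of the fixture.
- pin_right (a point): Right (-y) locating pin, the same size; at x = -35, y = -45 mm of the fixture. Point at its foot.
- plate: Loose aluminium template, 110 (x) by 180 (y) by 8 mm, 0.35-0.55 kg, two 16 mm through holes. Origin: centre of underside; x to the fence, y left, z up. At the start its near part rests on the pin tops, its far edge on the deck (slope 0.11 rad), 8-18 mm short of the fence place and 18-32 mm too far left, skewed up to 0.08 rad. Seated: axes as the fixture's, origin 20 mm above its origin.
- hole_left (a point): Centre of the left locating hole (16 mm) at the underside of the template: x = -35, y = +45 mm of the template.
- hole_right (a point): Centre of the right locating hole (16 mm) at the underside of the template: x = -35, y = -45 mm of the template.
- collar: Bystander: open sheet-metal cup 90 mm across, 85 mm high, standing on the work surface beyond the fence. Origin: centre of its underside.
- bottle: Bystander: closed clear bottle 64 mm across, 190 mm high, standing beyond the fence. Origin: centre of its underside.
- mallet: Bystander: mallet lying to the right (-y) of the fixture, red head 120 by 70 by 50 mm high, handle 22 mm thick and 190 mm long pointing along its own -y, away from the fixture. Origin: centre of the underside of the head.

How it is judged (in metres and radians):
At the end, for the whole second after the job is handed in: Both holes of the template are over their pins (within 3.5 mm, the play of the holes), the template lies flat on the deck (underside at both holes less than 2 mm above it, slope under 0.03 rad) and is at rest (horizontal distance between hole_left and pin_left below 0.0035 m and horizontal distance between hole_right and pin_right below 0.0035 m and z of each of hole_left, hole_right in the frame of fixture below 0.022 m and angle between plate's own z axis and vertical below 0.03 rad and linear speed of plate below 0.01 m/s); the robot touches nothing.
It fails at once if the template is lifted (its centre more than 14 mm above the deck; it starts about 7 mm above it) instead of pushed (z of plate in the frame of fixture above 0.034 m).
It fails at once if the template is tipped up (slope over 0.25 rad) (angle between plate's own z axis and vertical above 0.25 rad).
It fails at once if the metal cup is moved more than 15 mm (distance of collar from where it was at the start of the episode above 0.015 m).
It fails at once if the bottle is moved more than 15 mm (distance of bottle from where it was at the start of the episode above 0.015 m).
It fails at once if the mallet is moved more than 15 mm (distance of mallet from where it was at the start of the episode above 0.015 m).
It also fails if it takes over 54 s, if anything falls off the work surface, if the arm or the gripper's body presses on something with over 40 N, if the wrist force passes 120 N, or if a joint passes its speed limit or range.

### The arm

A 6-joint arm with a two-finger parallel gripper is mounted at the origin on the work surface. World frame = base frame: x ahead of the robot, y to its left, z up, the work surface at z = 0. Lengths are in mm, angles in degrees, forces in N, time in s.
With the tool pointing down it reaches from about 350 to 850 mm from the base axis. Payload 8.1 kg.
Tool frame: the origin (TCP) lies midway between the tips of the shut fingers; the grasp point (between the pads) lies 19 mm behind it; x points along the fingers, y is the direction in which the jaws open and shut, and the axes are right-handed (so a half turn about x gives the same grasp; the last joint's range is limited). The gripper opens to 85 mm and grips with 20 to 120 N. Pads are 22 mm wide; open, the fingers measure 114 mm over their backs; the gripper's body (76 mm by 85 mm) begins 54 mm behind the grasp point. The pads swing forward as they close: fully open they stand 13 mm farther back than shut.
Start: joints at [62.429, 7.471, 85.268, -0, 87.261, -4.893], TCP at [231.307, 553.626, 231.292] pointing down, gripper open.
Joint ranges: [-169.43, 169.43], [-51.17, 129.36], [1.28, 143.12], [-76.62, 256.62], [0, 156.53], [-152.29, 152.29]. Speed limits (degrees/s): [136.94, 136.94, 159.86, 180, 180, 180].

### API

Orientations are given as [roll, pitch, yaw] about the fixed x, y, z axes, in that order (R = Rz(yaw) Ry(pitch) Rx(roll)).
In Python, from bench import r gives the robot as it stands.
- The arm moves only by the tool move_arm, never from a script. Its argument "deltas" is a list of rows, each a list of 2 entries, a list of its own where there are three numbers: the shift along the tool's x, y, z in mm, then the turn about the tool's x in degrees. A call has 1 to 12 rows; each row is the pose to reach, as a shift and turn from the pose measured when the call began, along the tool's axes at that moment; what a row does not reach only later rows make up. A row lasts 1/8 s, in which the tool goes at most 62.5 mm and 10.7 degrees, less where a joint would pass 70% of its speed; a pose out of reach is approached as far as the arm can. A call with a gripper value outside its range is refused whole. "jaw" is the opening, from -1 (shut) to 1 (fully open), set as the call begins (left out, the last holds). The fingers move at their own pace and stop on an object; "squeeze" is the grip in N (left out, the last holds). Time passes only in rows, so rows that repeat a pose let the fingers close. It gives the time, the measured TCP pose, the force and the opening at its end, in the units of the state.
- r.sense(): the state, without advancing time (a new reading comes with each control period).
- r.snapshot(name): name is "scene" or "top" or "wrist"; returns (picture, depth): 480x640x3 uint8, red, green, blue; 480x640 float32, mm along the optical axis (not along the pixel's ray), 0 where there is no reading.
- r.get_calibration(name): a dict with "fovy" (degrees; the focal length in pixels is half the picture's height over the tangent of half this angle, whatever the lens; pixels are square), "cx", "cy" (the principal point, pixels), "position" and "attitude" of the camera in the world; the wrist camera has in their place "tool_from_camera" (4x4, takes a point from camera to tool coordinates, whose origin is the TCP and whose axes are the tool frame's). Camera axes: x right, y down, z forward; pixel columns grow to the right and rows downward; lengths in mm; the calibration is good to about 2 mm. A picture is of the moment at which its call begins: read the wrist's pose just before it. get_calibration takes no time and is no camera call.
- r.hand_in(): hands the job in, once; it reports no verdict.
The state is a dict: "time": time; "joint_pos": joint angles; "qd": joint speeds; "joint_efforts": joint torques, N m; "tool_pos": TCP position; "tcp_rot": TCP orientation; "ft_force": force on the tool from outside, world axes, zero at the start; "wrist_torque": the same for the moment, N m; "finger_gap": finger opening in mm.
Only numpy, scipy, OpenCV 4.12 (cv2) and the standard library are available. Lean on these libraries where they do the work, as an engineer would, in place of code of your own. Each camera call takes 0.05 s, during which the arm holds its last target. There are 200 camera calls.

## Working session

There is one attempt and no reset: what is moved stays moved. The work goes in short steps, Python scripts to look and compute and a tool call to move; the robot and the scene stay as the last step left them, time stands still between calls to the robot, and variables do not carry over. Pictures are saved under pics/ and viewed, about 8 in all and at most 12, crops included, and the job is handed in when it is done.

Besides the shell and the picture viewer there is one more tool, called after ">>>" as name(argument=value, ...), one argument or row to a line, values as JSON. move_arm: Moves the arm, as the interface text tells. Its arguments: {"type":"object","properties":{"deltas":{"type":"array","items":{"type":"array"}},"jaw":{"type":"number"},"squeeze":{"type":"number"}},"required":["deltas"]}

```bash
mkdir -p pics; ls
python3 - <<'E'
from bench import r
import cv2,numpy as np
for n in("scene","top"):
    p,d=r.snapshot(n); cv2.imwrite(f"pics/{n}0.png",p[:,:,::-1]); np.save(f"pics/{n}0.npy",d)
    print(n,r.get_calibration(n))
print(r.get_calibration("wrist")); print(r.sense())
E
```

```text
pics
scene {'fovy': 56.30918936662407, 'cx': 319.3970582301268, 'cy': 239.86473112726688, 'position': array([ 956.72501742, -489.82026435,  765.07641817]), 'attitude': array([-139.01977132,   -0.66596954,   36.22521182])}
top {'fovy': 49.76233466632708, 'cx': 320.1698601041572, 'cy': 240.7452362895869, 'position': array([ 392.46314255,    3.2086142 , 1109.65652754]), 'attitude': array([-168.6376738 ,    0.18965922,  -89.06897364])}
{'fovy': 70.6474074262554, 'cx': 323.9510950856877, 'cy': 247.06191706591122, 'tool_from_camera': array([[-5.19536531e-04, -3.11239729e-01,  9.50331290e-01,
        -1.42195650e+02],
       [ 9.99999630e-01,  4.90465701e-04,  7.07320445e-04,
         5.14475709e-01],
       [-6.86251126e-04,  9.50331306e-01,  3.11239359e-01,
        -7.89563036e+01],
       [ 0.00000000e+00,  0.00000000e+00,  0.00000000e+00,
         1.00000000e+00]])}
{'time': 0.1, 'joint_pos': array([ 6.24291134e+01,  7.51230685e+00,  8.53252521e+01,  1.87551151e-03,
        8.72625856e+01, -4.89247562e+00]), 'qd': array([ 0.06098354, -0.13341946, -0.16836993,  0.05278348, -0.03007154,
       -0.09981795]), 'joint_efforts': array([ 6.88014552e-04, -5.70947671e+01, -5.01943481e+01, -1.57243603e-04,
        8.05360673e-03, -5.73949592e-06]), 'tool_pos': array([231.05694246, 553.16447486, 230.31223456]), 'tcp_rot': array([ -95.96407337,   89.89983793, -118.64257559]), 'ft_force': array([ 0.13438793, -0.8193838 ,  1.16346257]), 'wrist_torque': array([0.06044156, 0.03354967, 0.01627883]), 'finger_gap': 85.37728160428605}
```

View pics/top0.png

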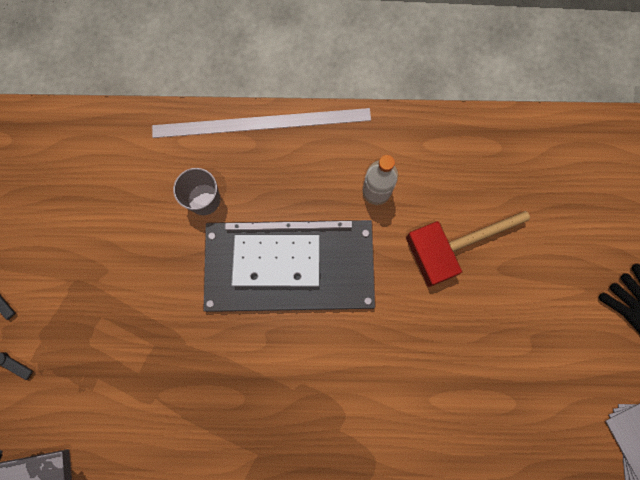

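View pics/scene0.png

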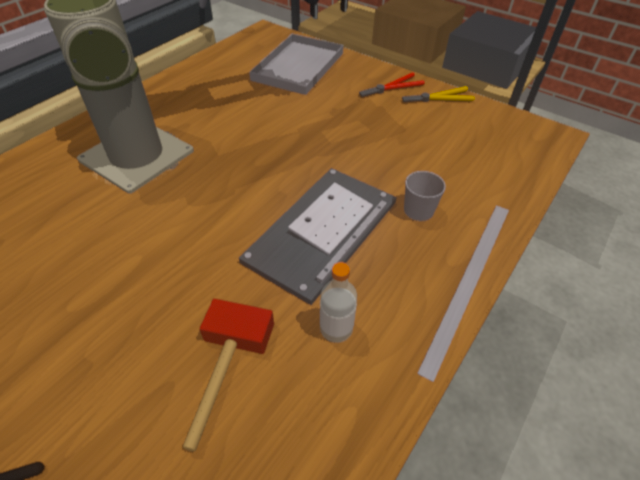

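```bash
cat > h.py <<'E'
from bench import r
import cv2,numpy as np
from scipy.spatial.transform import Rotation as R
def cam(n):
    c=r.get_calibration(n); f=240/np.tan(np.radians(c["fovy"]/2))
    if n=="wrist":
        s=r.sense(); T=c["tool_from_camera"]; Rt=R.from_euler("xyz",s["tcp_rot"],degrees=True).as_matrix()
        return f,c["cx"],c["cy"],s["tool_pos"]+Rt@T[:3,3],Rt@T[:3,:3]
    return f,c["cx"],c["cy"],c["position"],R.from_euler("xyz",c["attitude"],degrees=True).as_matrix()
def cast(C,px,z):
    f,cx,cy,p,M=C; px=np.atleast_2d(px).astype(float)
    d=np.c_[(px[:,0]-cx)/f,(px[:,1]-cy)/f,np.ones(len(px))]@M.T
    return p+d*((z-p[2])/d[:,2])[:,None]
def rect(pts):
    (c,s,a)=cv2.minAreaRect(pts[:,:2].astype(np.float32)); a%=90
    if a>45:a-=90
    return np.round(c,1),np.round(s,1),round(a,2)
def tool():
    s=r.sense(); return s,R.from_euler("xyz",s["tcp_rot"],degrees=True).as_matrix()
def plan(target,yaw=None):  # world target -> tool shift; yaw = world direction (deg) for tool y
    s,M=tool(); print("t",round(s["time"],2),"tcp",s["tool_pos"].round(1),"F",s["ft_force"].round(1),"ydir",np.degrees(np.arctan2(M[1,1],M[0,1])).round(2))
    print("shift",(M.T@(np.array(target)-s["tool_pos"])).round(1))
    if yaw is not None:
        e=np.radians(yaw); v=M.T@[np.cos(e),np.sin(e),0]; print("turn",np.degrees(np.arctan2(v[2],v[1])).round(2))
E
python3 - <<'E'
from h import *
p=cv2.imread("pics/top0.png"); C=cam("top"); hsv=cv2.cvtColor(p,cv2.COLOR_BGR2HSV)
roi=np.zeros(p.shape[:2],np.uint8); roi[212:322,195:385]=255
def big(m):
    cs,_=cv2.findContours(m,cv2.RETR_EXTERNAL,cv2.CHAIN_APPROX_NONE); return max(cs,key=cv2.contourArea)[:,0]
deck=big(cv2.bitwise_and(roi,cv2.inRange(hsv,(0,0,0),(180,90,255))))
print("deck",rect(cast(C,deck,20)))
m=cv2.bitwise_and(roi,cv2.inRange(hsv,(0,0,165),(180,60,255))); m[:232]=0; pl=big(m)
print("plate",rect(cast(C,pl,34)))
g=255-hsv[:,:,2]; hm=cv2.inRange(p,(0,0,0),(110,110,110)); hm[:265]=0;hm[284:]=0;hm[:,:240]=0;hm[:,312:]=0
n,_,st,ce=cv2.connectedComponentsWithStats(hm)
for i in range(1,n):
    if st[i,4]>8: print("hole",st[i,4],ce[i],cast(C,ce[i],37))
_,M=tool(); print(M.round(2))
plan((430,40,330),90)
E
```

```text
deck (array([558.4,  77. ]), array([190.8, 359.6]), 1.94)
plate (array([566.2, 104. ]), array([106.6, 179.7]), 0.89)
hole 35 [253.57142857 275.82857143] [[531.09952627 148.00738314  37.        ]]
hole 38 [296.92105263 276.05263158] [[532.06009156  57.53220741  37.        ]]
[[-0.    0.39  0.92]
 [-0.    0.92 -0.39]
 [-1.   -0.   -0.  ]]
t 0.1 tcp [231.1 553.2 230.3] F [ 0.1 -0.8  1.2] ydir 67.32
shift [ -99.1 -397.   381.4]
turn -22.68
```

>>> move_arm(
  deltas=[
    [[60, -326, 395], -24.6],
    [[60, -326, 395], -24.6],
    [[60, -326, 395], -24.6],
    [[60, -326, 395], -24.6],
    [[60, -326, 395], -24.6],
    [[60, -326, 395], -24.6],
    [[60, -326, 395], -24.6],
    [[60, -326, 395], -24.6],
    [[60, -326, 395], -24.6],
    [[60, -326, 395], -24.6],
    [[60, -326, 395], -24.6],
  ],
  jaw=-1,
)

```text
time: 1.48
tool_pos: [469.4, 100.6, 170.6]
tcp_rot: [-143.5, 89.9, -141.6]
ft_force: [1.0, -0.2, -1.3]
finger_gap: -0.1
```

Run:
```python
from h import *
plan((470,100,28),91.94)
p,d=r.snapshot("wrist"); cv2.imwrite("pics/w1.png",p[:,:,::-1]); np.save("pics/w1.npy",d)
```

```text
t 1.48 tcp [469.4 100.6 170.6] F [ 1.  -0.2 -1.3] ydir 91.93
shift [142.6  -0.5   0.8]
turn -0.01
```

View pics/w1.png

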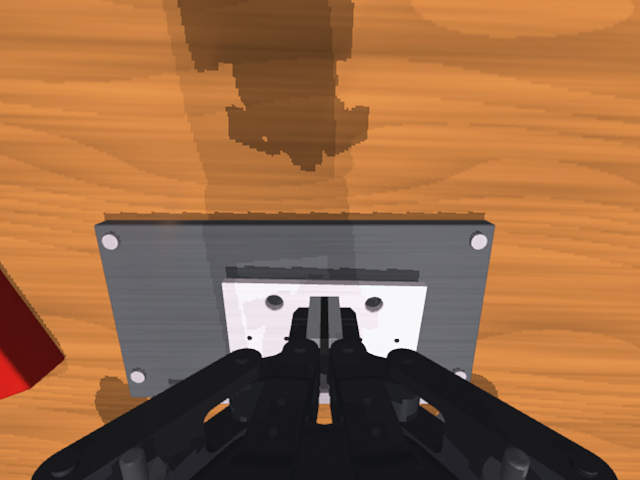

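```bash
cat >> h.py <<'E'
def look(name,zh=37.5):
    C=cam("wrist"); p,d=r.snapshot("wrist"); p=p[:,:,::-1].copy(); cv2.imwrite(f"pics/{name}.png",p); return C,p
def blobs(p,lo,hi,box,amin,amax):
    m=cv2.inRange(p,lo,hi); x0,y0,x1,y1=box; k=np.zeros_like(m);k[y0:y1,x0:x1]=m[y0:y1,x0:x1]
    n,_,st,ce=cv2.connectedComponentsWithStats(k)
    return [(st[i],ce[i]) for i in range(1,n) if amin<st[i,4]<amax]
E
python3 - <<'E'
from h import *
C=cam("wrist"); p=cv2.imread("pics/w1.png")
for n,b in(("hole",blobs(p,(0,0,0),(140,140,140),(225,286,425,318),60,600)),("screw",blobs(p,(170,170,170),(255,255,255),(98,228,492,258),40,500))):
    for st,ce in b: print(n,st,ce.round(1),cast(C,ce,37.5 if n=="hole" else 21.5).round(1))
g=cv2.cvtColor(p,cv2.COLOR_BGR2HSV)
# near deck top edge: corners from line fit, plate near edge
gr=cv2.cvtColor(p,cv2.COLOR_BGR2GRAY).astype(int)
cols=np.r_[130:200,370:465]
for nm,r0,r1,cc,z in(("deck",210,235,cols,20),("plate",276,295,np.r_[235:415],39)):
    G=np.diff(gr[r0:r1][:,cc],axis=0); rows=r0+.5+np.argmax(G,axis=0)
    w=cast(C,np.c_[cc,rows],z); k=np.polyfit(w[:,1],w[:,0],1)
    k=np.polyfit(*(w[abs(np.polyval(k,w[:,1])-w[:,0])<1.5][:,[1,0]].T),1)
    print(nm,"x at y=78,104",np.polyval(k,[78,104]),"yaw",-np.degrees(np.arctan(k[0])))
print(p[205:235,400].tolist())
# plate right/left extreme of near edge
row=p[290,:,0]; xs=np.where(row>170)[0]; print(xs.min(),xs.max(),cast(C,[[xs.min(),290],[xs.max(),290]],38.5))
E
```

```text
hole [266 295  17  15 194] [274.  301.9] [[534.4  58.1  37.5]]
hole [365 297  18  15 189] [373.4 303.6] [[532.9 148.   37.5]]
screw [102 235  16  15 175] [109.4 241.6] [[487.6 -92.   21.5]]
screw [471 235  16  15 182] [478.7 241.6] [[475.8 240.6  21.5]]
deck x at y=78,104 [466.07416668 465.15044401] yaw 2.034736903354274
plate x at y=78,104 [514.77103415 514.38203889] yaw 0.857158605128246
[[68, 131, 205], [67, 132, 208], [66, 132, 209], [67, 131, 206], [68, 130, 205], [66, 129, 204], [65, 129, 202], [69, 132, 207], [60, 115, 181], [46, 86, 137], [49, 92, 145], [50, 94, 146], [48, 92, 144], [48, 91, 143], [47, 82, 125], [47, 58, 74], [47, 43, 41], [48, 46, 46], [46, 43, 43], [64, 62, 61], [92, 88, 87], [109, 103, 103], [114, 109, 108], [114, 109, 107], [113, 108, 106], [112, 107, 107], [113, 108, 107], [114, 109, 107], [112, 106, 107], [112, 106, 106]]
223 426 [[523.73142184  13.00737546  38.5       ]
 [517.26871243 193.48568293  38.5       ]]
```

>>> move_arm(
  deltas=[
    [[60, 1, 5], 0],
    [[110, 1, 10], 0],
    [[143.5, 1, 10], 0],
    [[143.5, 1, 15], 0],
    [[143.5, 1, 20], 0],
    [[143.5, 1, 24], 0],
    [[143.5, 1, 27], 0],
    [[143.5, 1, 30], 0],
    [[143.5, 1, 32], 0],
    [[143.5, 1, 32], 0],
  ],
)

```text
time: 2.78
tool_pos: [501.2, 102.7, 27.2]
tcp_rot: [-137.6, 89.9, -135.6]
ft_force: [0.6, 0.9, 0.1]
finger_gap: -0.4
```

>>> move_arm(
  deltas=[
    [[0, 0, 1.5], 0],
    [[0, 0, 3], 0],
    [[0, 0, 4.5], 0],
    [[0, 0, 6], 0],
    [[0, 0, 7.5], 0],
    [[0, 0, 9], 0],
    [[0, 0, 9], 0],
  ],
)

```text
time: 3.65
tool_pos: [510.3, 103.1, 27.2]
tcp_rot: [-132.9, 89.9, -130.9]
ft_force: [-0.0, -0.8, -0.3]
finger_gap: 0.2
```

>>> move_arm(
  deltas=[
    [[0, 0, 1], 0],
    [[0, 0, 2], 0],
    [[0, 0, 3], 0],
    [[0, 0, 3], 0],
  ],
)

```text
time: 4.15
tool_pos: [512.7, 102.8, 26.9]
tcp_rot: [-147.4, 89.8, -145.4]
ft_force: [-4.7, -2.8, 1.0]
finger_gap: 0.3
```

>>> move_arm(
  deltas=[
    [[0, 0, 1], 0],
    [[0, 0, 2], 0],
    [[0, 0, 3], 0],
    [[0, 0, 4], 0],
    [[0, 0, 4], 0],
  ],
)

```text
time: 4.78
tool_pos: [514.0, 102.4, 26.3]
tcp_rot: [-163.1, 89.5, -161.1]
ft_force: [-15.6, -4.3, 9.3]
finger_gap: -0.2
```

Run:
```python
from h import *
plan((520,103,27),91.94)
p,d=r.snapshot("top"); cv2.imwrite("pics/t2.png",cv2.resize(p[200:330,190:390,::-1],None,fx=4,fy=4,interpolation=cv2.INTER_CUBIC))
C,p=look("w2")
```

```text
t 4.78 tcp [514.  102.4  26.3] F [-15.6  -4.3   9.3] ydir 91.97
shift [-0.8  0.4  6. ]
turn 0.03
```

View pics/w2.png

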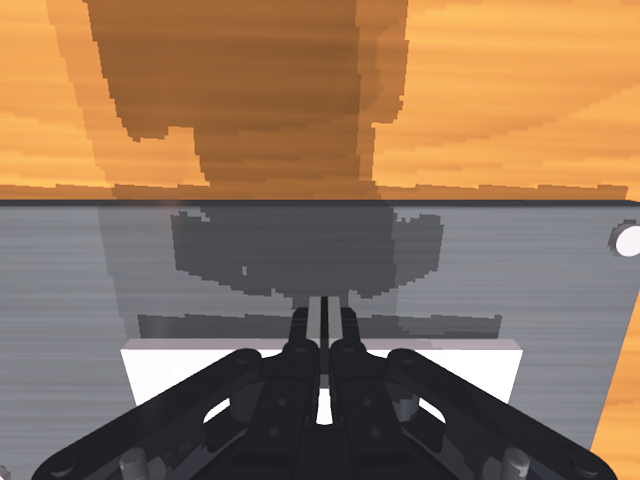

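```bash
cat >> h.py <<'E'
def edge(C,p,r0,r1,cc,z,sgn=1):
    gr=cv2.GaussianBlur(cv2.cvtColor(p,cv2.COLOR_BGR2GRAY),(1,3),0).astype(int)
    G=sgn*np.diff(gr[r0:r1][:,cc],axis=0); rows=r0+.5+np.argmax(G,axis=0)
    w=cast(C,np.c_[cc,rows],z)[:,:2]
    vx,vy,x0,y0=cv2.fitLine(w.astype(np.float32),cv2.DIST_HUBER,0,.1,.01).ravel()
    return np.array([x0,y0]),np.degrees(np.arctan2(-vx*np.sign(vy),abs(vy)))
E
python3 - <<'E'
from h import *
C=cam("wrist"); p=cv2.imread("pics/w2.png")
a,ya=edge(C,p,200,215,np.r_[10:90,460:600],20)
b,yb=edge(C,p,333,345,np.r_[135:230,420:510],31)
e,ye=edge(C,p,343,354,np.r_[135:230,420:510],39)
n=np.array([np.cos(np.radians(ya)),np.sin(np.radians(ya))]); print(a,ya,b,yb,e,ye,"gap",(b-a)@n,(e-a)@n)
p=cv2.imread("pics/t2.png"); print(p[290:330:4,600].tolist())
E
```

```text
[463.8386  128.68027] 1.9209536 [524.5593  117.48611] 1.8922807 [525.87054 101.01613] 2.118845 gap 60.311375 61.06977
[[82, 80, 82], [81, 82, 85], [75, 77, 80], [80, 80, 82], [79, 80, 83], [79, 77, 81], [81, 78, 81], [81, 79, 81], [79, 76, 78], [81, 83, 85]]
```

View pics/t2.png

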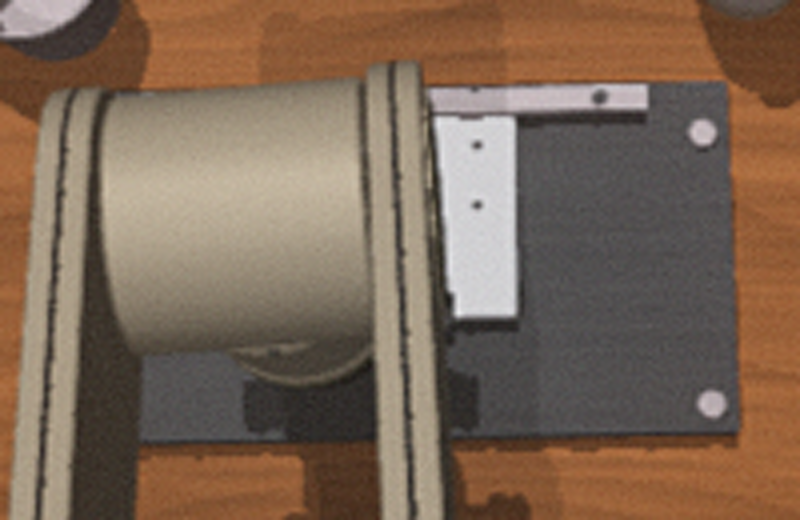

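>>> move_arm(
  deltas=[
    [[-1, 0, -8], 0],
    [[-2, 0, -18], 0],
    [[-60, 0, -18], 0],
    [[-75, 30, -10], 0],
    [[-75, 80, 30], 0],
    [[-75, 117, 64.6], 0],
    [[-75, 117, 64.6], 0],
    [[-75, 117, 64.6], 0],
    [[-30, 117, 64.6], 0],
    [[0, 117, 64.6], 0],
    [[2, 117, 64.6], 0],
    [[2, 117, 64.6], 0],
  ],
)

```text
time: 6.38
tool_pos: [574.9, 221.1, 24.9]
tcp_rot: [-162.1, 89.5, -160.1]
ft_force: [0.5, -0.1, -0.6]
finger_gap: -0.1
```

Run:
```python
from h import *
plan((574.6,221.7,24),91.93)
p,d=r.snapshot("scene"); cv2.imwrite("pics/s3.png",cv2.resize(p[150:310,230:450,::-1],None,fx=3.6,fy=3.6,interpolation=cv2.INTER_CUBIC))
```

```text
t 6.38 tcp [574.9 221.1  24.9] F [ 0.5 -0.1 -0.6] ydir 91.93
shift [ 0.9  0.6 -0.2]
turn 0.0
```

View pics/s3.png

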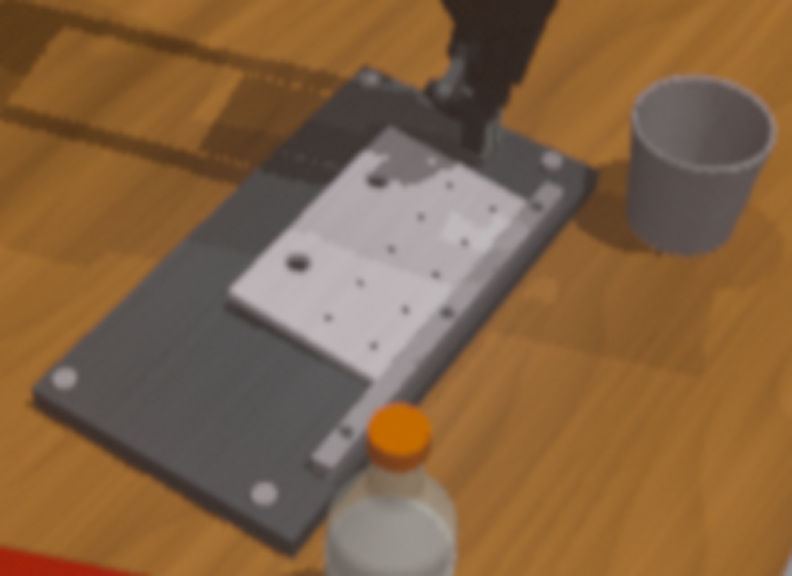

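>>> move_arm(
  deltas=[
    [[0.5, -3, 0], 0],
    [[0.5, -6, 0], 0],
    [[0.5, -9, 0], 0],
    [[0.5, -12, 0], 0],
    [[0.5, -14, 0], 0],
    [[0.5, -16, 0.3], 0],
    [[0.5, -18, 0.6], 0],
    [[0.5, -20, 1], 0],
    [[0.5, -22, 1], 0],
    [[0.5, -24, 1], 0],
    [[0.5, -26, 1], 0],
    [[0.5, -28, 1], 0],
  ],
)

```text
time: 7.92
tool_pos: [577.3, 193.3, 24.9]
tcp_rot: [-161.7, 89.6, -159.7]
ft_force: [-2.3, 3.3, 0.4]
finger_gap: -0.1
```

```bash
cat >> h.py <<'E'
def topholes():
    # fixture frame pose estimate, holes via top cam in fixture coordinates
    p,d=r.snapshot("top"); p=p[:,:,::-1].copy(); C=cam("top"); return C,p
E
python3 - <<'E'
from h import *
plan((574.6,221.7,24),91.93)
p,d=r.snapshot("scene"); cv2.imwrite("pics/s4.png",cv2.resize(p[150:310,230:450,::-1],None,fx=3.6,fy=3.6,interpolation=cv2.INTER_CUBIC))
C=cam("scene"); q=p[:,:,::-1].copy()
for z in(37,28):
  for st,ce in blobs(q,(0,0,0),(110,110,110),(290,180,350,240),8,120): print(z,st,ce.round(1),cast(C,ce,z).round(1))
q=cv2.imread("pics/scene0.png")
for st,ce in blobs(q,(0,0,0),(110,110,110),(290,180,350,240),8,120): print("start",st,ce.round(1),cast(C,ce,37).round(1))
E
```

```text
t 7.92 tcp [577.3 193.3  24.9] F [-2.3  3.3  0.4] ydir 91.94
shift [ 0.8 28.5 -1.7]
turn 0.01
37 [329 202   7   4  20] [332.2 203.3] [[547.1 133.6  37. ]]
37 [307 225   5   3  12] [309.2 226.1] [[547.8  44.4  37. ]]
37 [290 235   7   5  18] [291.9 237.8] [[538.9  -5.4  37. ]]
28 [329 202   7   4  20] [332.2 203.3] [[542.1 141.3  28. ]]
28 [307 225   5   3  12] [309.2 226.1] [[542.8  51.   28. ]]
28 [290 235   7   5  18] [291.9 237.8] [[533.7   0.6  28. ]]
start [329 196   4   3  10] [330.3 197.2] [[531.9 147.7  37. ]]
start [306 218   4   4  13] [307.6 219.6] [[533.2  58.   37. ]]
start [290 230  16  10  88] [295.1 236. ] [[541.    2.9  37. ]]
start [343 233   7   7  24] [346.7 236.8] [[631.9  68.   37. ]]
```

View pics/s4.png

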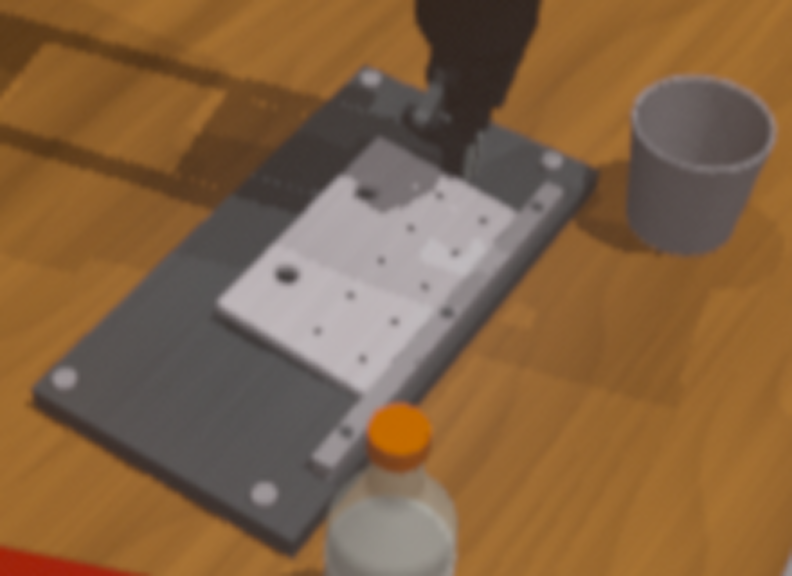

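>>> move_arm(
  deltas=[
    [[0.5, -1.5, 0], 0],
    [[0.5, -3, 0], 0],
    [[0.5, -4.5, 0], 0],
    [[0.5, -6, 0], 0],
    [[0.5, -7, 0], 0],
    [[0.5, -8, 0], 0],
    [[0.5, -8.7, 0], 0],
    [[0.5, -9.4, 0], 0],
    [[0.5, -9.4, 0], 0],
  ],
)

```text
time: 9.1
tool_pos: [578.0, 183.0, 24.4]
tcp_rot: [-152.0, 89.6, -150.0]
ft_force: [0.1, -0.2, 0.3]
finger_gap: 0.1
```

```bash
cat > m.py <<'E'
from h import *
import sys
plan((574.6,221.7,24),91.93)
p,d=r.snapshot("scene"); q=p[:,:,::-1].copy(); C=cam("scene"); cv2.imwrite(f"pics/{sys.argv[1]}.png",q)
for st,ce in blobs(q,(0,0,0),(110,110,110),(298,190,350,240),8,120): print(st,ce.round(1),cast(C,ce,37).round(1),cast(C,ce,28).round(1))
# depth-based height of plate near-right region
pts=[]; f,cx,cy,pos,M=C
ys,xs=np.mgrid[195:260,285:350]; z=d[195:260,285:350]; 
w=np.stack([(xs-cx)/f*z,(ys-cy)/f*z,z],-1)@M.T+pos
b=q[195:260,285:350].min(2)>150
for lo,hi in((528,540),(545,565),(565,585),(590,610),(610,630)):
    k=b&(w[...,0]>lo)&(w[...,0]<hi)&(w[...,2]>20)&(w[...,2]<45)&(w[...,1]<95); print(lo,k.sum(),np.median(w[k][:,2]) if k.any() else None)
E
python3 m.py s5
```

```text
t 9.1 tcp [578.  183.   24.4] F [ 0.1 -0.2  0.3] ydir 91.92
shift [ 0.3 38.8 -2.1]
turn -0.01
[326 207   6   4  18] [328.7 208.5] [[550.5 114.9  37. ]] [[545.5 122.4  28. ]]
528 193 28.732315076223813
545 296 28.745186126926
565 321 28.65107823652852
590 326 28.774891074337063
610 322 28.71665740120676
```

The depth readings put the plate flat at about 28.7 mm, so it has dropped. I'll back the hand off.

>>> move_arm(
  deltas=[
    [[0, 5, 0], 0],
    [[0, 12, 0], 0],
    [[-30, 18, -2], 0],
    [[-90, 20, -20], 0],
    [[-140, 20, -80], 0],
    [[-140, 20, -140], 0],
    [[-140, 30, -200], 0],
    [[-140, 30, -200], 0],
    [[-140, 30, -200], 0],
  ],
)

```text
time: 10.28
tool_pos: [378.3, 207.3, 166.2]
tcp_rot: [-147.6, 89.7, -145.7]
ft_force: [-0.3, 0.1, 0.6]
finger_gap: 0.1
```

```bash
python3 m.py s6
python3 - <<'E'
from h import *
p,d=r.snapshot("scene"); a=cv2.resize(p[170:270,240:380,::-1],None,fx=4,fy=4,interpolation=cv2.INTER_CUBIC)
t,_=r.snapshot("top"); t=t[:,:,::-1].copy(); b=cv2.resize(t[215:315,200:380],None,fx=4,fy=4,interpolation=cv2.INTER_CUBIC)[:200]
C=cam("top"); 
m=cv2.inRange(t,(165,165,165),(255,255,255)); m[:232]=0;m[300:]=0;m[:,:215]=0;m[:,360:]=0
k=max(cv2.findContours(m,0,1)[0],key=cv2.contourArea)[:,0]; print("plate",rect(cast(C,k,28)))
full=cv2.resize(t[215:315,200:380],None,fx=3.1,fy=3.1,interpolation=cv2.INTER_CUBIC)
cv2.imwrite("pics/f6.png",np.vstack([cv2.resize(a,(558,290))[:290],full[:310]]))
h0=cv2.imread("pics/top0.png"); df=cv2.absdiff(h0,t).max(2)
for n,(x0,y0,x1,y1) in dict(cup=(170,165,222,215),bottle=(360,150,400,205),mallet=(405,210,530,290)).items(): print(n,(df[y0:y1,x0:x1]>50).sum())
E
```

```text
t 10.28 tcp [378.3 207.3 166.2] F [-0.3  0.1  0.6] ydir 91.99
shift [141.4   7.9 197.3]
turn 0.06
528 186 28.469459793316275
545 298 28.826398294525347
565 325 28.714702555570852
590 328 28.660242090192696
610 312 28.895338771774732
plate (array([577.1,  79.5]), array([106.5, 179.5]), 2.57)
cup 0
bottle 0
mallet 0
```

View pics/f6.png

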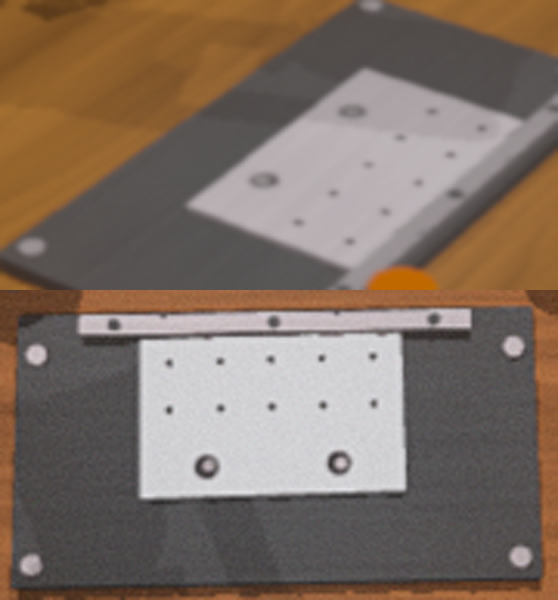

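Both pins show through their holes, the template lies flat, and the other objects haven't moved. Handing in.

```bash
python3 -c "
from h import *
plan((378,207,166)); print(r.hand_in())"
```

```text
t 10.43 tcp [379.2 206.9 165.9] F [-0.5 -0.2  0.1] ydir 91.89
shift [-0.1  0.2 -1.2]
the job is handed in; nothing more can be done
None
```

The template is seated on both pins. With the fingers shut, I pushed it to the fence, then nudged it sideways along the fence from its left edge until it dropped. I backed the hand clear and handed in at 10.4 s.

**Last checks:**
- **Holes and pins:** both pin tops show inside their holes in the top view. I judged this by eye and did not measure the 3.5 mm offset.
- **Flatness:** depth readings put the template's top face at 28.5–28.9 mm from near edge to far edge. The ideal is 28 mm, so it lies flat; the small excess is within the 2 mm calibration error.
- **Skew:** the coarse top view gave 2.6° for the template and 1.9° for the deck. That 0.6° difference is about the limit of the pixels and fits the play in the holes.
- **Other objects:** the cup, bottle and mallet show no pixel change against the first picture.
- **Hand:** it is clear of everything, and the force reading is about 0 N. The largest force read at the end of a move was about 19 N, when pressing the template against the fence.

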